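# Add the next crosswise layer to the drying stack of oak slats

### The job

Freshly oiled oak slats are being stacked criss-cross to dry, two to a layer, and the first two layers stand. Lay the two loose slats of the same full length on top as the third layer: flat, crosswise on the upper pair and each directly above one of the two bottom slats, with their ends overhanging equally. Do not shift the slats that are already stacked.

Things in the scene. Friction and masses are not known exactly. Their poses are not given: they have to be found in the camera images.
- slat_a: Oak slat lying loose and flat on the worktop left of the stack: straight bar 140 long (x) x 22 wide (y) x 18 mm thick (z), small dowel plug near each end, 45 g; origin at the centre of its underside. It points roughly left to right, turned up to 20 degrees. (A 75 mm short piece, else alike, lies right of the stack: not wanted.)
- slat_b: Oak slat lying loose and flat on the worktop left of the stack: straight bar 140 long (x) x 22 wide (y) x 18 mm thick (z), small dowel plug near each end, 45 g; origin at the centre of its underside. It points roughly left to right, turned up to 20 degrees. It lies 90 mm or more nearer or further than slat_a.
- tower_top (a point): Middle of the stack's top face, 36 mm above the worktop. The stack is four loose slats like slat_a: two bottom ones (along this y axis) and two upper ones across them (along x), each pair 84 mm apart between centre lines. z is up. Third-layer slats thus lie along y with centre lines at x = +42 and -42 mm. The point moves with the upper slat at y = -42 mm.
- upper_2: The other upper slat of the stack (at y = +42 mm from tower_top), same size as slat_a; origin at the centre of its underside, x along it. Beware: right of the stack a big boiler cabinet hangs from z = 0.29 m up (y below -0.07, x beyond 0.43 m, in the base frame), in the way of an arm that swings across from the right: draw the hand in before swinging.
Not all that is in view belongs to the job. Leave any pink look-alike of the upper_2 alone.

How it is judged:
At the end, for the whole second after the job is handed in: slat_a and slat_b at rest on the upper pair (within 4 mm in height, 5 degrees of flat), square across it to 12 degrees, one each side, each within 15 mm of right above its bottom slat and centred endwise to 20 mm; the upper slats flat and moved less than 20 mm (y of slat_a in the frame of tower_top between -0.02 and 0.02 m and z of slat_a in the frame of tower_top between -0.004 and 0.004 m and angle between the x axis of each of slat_a, slat_b and the y axis of tower_top, either way round below 0.21 rad and angle between the z axis of each of slat_a, slat_b and the z axis of tower_top, either way round below 0.09 rad and linear speed of each of slat_a, slat_b below 0.02 m/s and y of slat_b in the frame of tower_top between -0.02 and 0.02 m and z of slat_b in the frame of tower_top between -0.004 and 0.004 m and ((x of slat_a in the frame of tower_top between 0.027 and 0.057 m and x of slat_b in the frame of tower_top between -0.057 and -0.027 m) or (x of slat_a in the frame of tower_top between -0.057 and -0.027 m and x of slat_b in the frame of tower_top between 0.027 and 0.057 m)) and distance of each of tower_top, upper_2 from where it was at the start of the episode below 0.02 m and angle between each of upper_2, tower_top's own z axis and vertical below 0.09 rad); the robot touches nothing.
It also fails if it takes over 61 s, if anything falls off the work surface, if the arm or the gripper's body presses on something with over 40 N, if the wrist force passes 120 N, or if a joint passes its speed limit or range.

### The arm

A 6-joint arm with a two-finger parallel gripper is mounted at the origin on a cart in front of the work surface, level with it; the furniture and walls round the work are solid. World frame = base frame: x ahead of the robot, y to its left, z up, the work surface at z = 0. Lengths are in m, angles in rad, forces in N, time in s.
With the tool pointing down it reaches from about 0.225 to 0.875 m from the base axis. Payload 3.4 kg.
Tool frame: the origin (TCP) lies at the centre of the arm's flange, where the gripper is bolted on; the fingertips stand 173 mm ahead of it and the grasp point (between the pads) lies 155 mm ahead of it (robot.tip_extent is the distance from the TCP to the fingertips, in m); z points along the fingers, y is the line along which they close (so a half turn about z gives the same grasp; the last joint's range is limited). The gripper opens to 85 mm and grips with 20 to 120 N. Pads are 22 mm wide; open, the fingers measure 114 mm over their backs; the gripper's body (76 mm by 85 mm) begins 54 mm behind the grasp point. The pads swing forward as they close: fully open they stand 13 mm farther back than shut.
Start: joints at [-1.358, 0.276, 1.505, -0, 1.361, -0.121], TCP at [0.188, -0.543, 0.405] pointing down, gripper open.
Joint ranges: [-2.89, 2.89], [-0.75, 2.08], [0.22, 2.7], [-1.18, 4.32], [0.11, 2.71], [-2.7, 2.7]. Speed limits (rad/s): [2.57, 2.57, 3.14, 3.14, 3.14, 3.14].

### API

Orientations are given as [roll, pitch, yaw] about the fixed x, y, z axes, in that order (R = Rz(yaw) Ry(pitch) Rx(roll)).
In Python, from bench import robot gives the robot as it stands.
- The arm moves only by the shell command python3 -m creep 'ROWS' [OPENING]. ROWS is text: rows parted by semicolons, each of 6 numbers parted by spaces: the shift along the tool's x, y, z in cm, then the turn, a rotation vector about the tool's x, y, z in degrees. A call has 1 to 8 rows; each row is the pose to reach, as a shift and turn from the pose commanded when the call began, along the tool's axes at that moment; what a row does not reach only later rows make up. A row lasts 1/8 s, in which the tool goes at most 62.5 mm and 10.7 degrees, less where a joint would pass 70% of its speed; a pose out of reach is approached as far as the arm can. A call with a gripper value outside its range is refused whole. OPENING is the finger opening in cm, from 0 to 8.54, set as the call begins (- or left out, the last holds). The fingers move at their own pace and stop on an object; the grip force is fixed at half the most. Time passes only in rows, so rows that repeat a pose let the fingers close. It gives the time, the measured TCP pose, the force, the opening and the grip force at its end, in the units of the state.
- robot.get_state(): the state, without advancing time (a new reading comes with each control period).
- robot.camera(name): name is "scene" or "top" or "wrist"; returns a dict with "image" (420x560x3 uint8, red, green, blue), "vertical_fov" (degrees; the focal length in pixels is half the picture's height over the tangent of half this angle, whatever the lens; pixels are square), "cx", "cy" (the principal point, pixels), "k1" (the pictures are not rectified: a ray, as slopes to the right and down, at radius r is drawn at 1 + k1 r^2 times it, then the intrinsics apply), "origin" and "orientation" of the camera in the world; the wrist camera has in their place "mount" (4x4, takes a point from camera to tool coordinates, whose origin is the TCP and whose axes are the flange's). Camera axes: x right, y up, looking along -z (the intrinsics and any distortion apply to the point x, -y, -z); pixel columns grow to the right and rows downward; lengths in m; the calibration is good to about 2 mm. A picture is of the moment at which its call begins: read the wrist's pose just before it. There is no depth.
- robot.hand_in(): hands the job in; it is judged then, once.
Trained networks look in a picture, given as the dict that the camera call returned (one of the last four; its "shot" number tells which), for a name from the list of things; names that differ only in an ending like _2 or _b are one class to them, and where a whole thing is asked for, a point or a joint stands for the part that bears it (a point fixed in the world has none). Each returns a list of dicts, best first, with "confidence" (0 to 1); they miss things now and then, are a little off and sometimes report something else, mostly with a low value. They report only what shows in the picture. A call takes as long as a camera call. They do not tell look-alikes from the thing itself.
- robot.boxes_of(label, picture): "xyz" ([x, y, z] in m, in the coordinates of the camera as it stood for that picture, good to about 4 mm: the middle of the surface that is visible of it).
- robot.pinpoint(label, picture): "xyz" ([x, y, z] in m, in the coordinates of the camera as it stood for that picture, good to about 4 mm: a listed point, or the origin of a listed thing).
The state is a dict: "time": time; "joint_positions": joint angles; "qd": joint speeds; "tau": joint torques, N m; "tcp_pos": TCP position; "ee_rot": TCP orientation; "force": force on the tool from outside, world axes, zero at the start; "ft_torque": the same for the moment, N m; "gripper_width": finger opening in m; "grip_force": force on a finger pad.
Only numpy, scipy, OpenCV 4.12 (cv2) and the standard library are available. Lean on these libraries where they do the work, as an engineer would, in place of code of your own. Each camera call takes 0.05 s, during which the arm holds its last target. There are 200 camera calls.

## Working session

There is one attempt and no reset: what is moved stays moved. The work goes in short steps, Python scripts to look and compute and a shell command to move; the robot and the scene stay as the last step left them, time stands still between calls to the robot, and variables do not carry over. Pictures are saved under pics/ and viewed, at most 10 in all, crops included, and the job is handed in when it is done.

```bash
mkdir -p pics; ls
cat > h.py <<'E'
import numpy as np, cv2
from scipy.spatial.transform import Rotation as R
from bench import robot
def pose(c, st=None):
    if 'mount' in c:
        st=st; T=np.eye(4); T[:3,:3]=rot(st['ee_rot']); T[:3,3]=st['tcp_pos']
        return T@np.array(c['mount'])
    T=np.eye(4); T[:3,:3]=rot(c['orientation']); T[:3,3]=c['origin']; return T
def rot(o):
    o=np.array(o,float)
    return o if o.shape==(3,3) else R.from_euler('xyz',o).as_matrix()
def f(c): return c['image'].shape[0]/2/np.tan(np.radians(c['vertical_fov'])/2)
def pix2w(c,uv,z,st=None):
    T=pose(c,st); d=(np.array(uv,float)-[c['cx'],c['cy']])/f(c); s=d.copy()
    for _ in range(30): s=d/(1+c['k1']*(s@s))
    r=T[:3,:3]@np.array([s[0],-s[1],-1]); o=T[:3,3]
    return o+r*(z-o[2])/r[2]
def w2pix(c,p,st=None):
    T=pose(c,st); q=T[:3,:3].T@(np.array(p)-T[:3,3]); s=np.array([q[0],-q[1]])/-q[2]
    return s*(1+c['k1']*(s@s))*f(c)+[c['cx'],c['cy']]
def net(fn,l,c,st=None):
    T=pose(c,st)
    return [(round(d['confidence'],2),np.round(T[:3,:3]@np.array(d['xyz'])+T[:3,3],3).tolist(),np.round(w2pix(c,T[:3,:3]@np.array(d['xyz'])+T[:3,3],st)).tolist()) for d in fn(l,c)]
E
python3 - <<'E'
from h import *
st=robot.get_state(); print({k:np.round(v,3).tolist() for k,v in st.items()}, robot.tip_extent)
for n in ('top','scene'):
    c=robot.camera(n); cv2.imwrite(f'pics/{n}1.png',c['image'][:,:,::-1])
    print(n,{k:v for k,v in c.items() if k!='image'})
    for l in ('slat_a','tower_top','upper_2'):
        print(l,net(robot.pinpoint,l,c,st));
E
```

```text
pics
{'time': 0.0, 'joint_positions': [-1.358, 0.277, 1.506, -0.0, 1.361, -0.121], 'qd': [0.001, 0.001, -0.001, -0.001, -0.001, -0.002], 'tau': [-0.0, -41.678, -24.581, -0.001, 0.011, -0.0], 'tcp_pos': [0.188, -0.543, 0.404], 'ee_rot': [-3.14, -0.0, 0.334], 'force': [-0.119, -1.092, -0.326], 'ft_torque': [0.004, 0.031, -0.022], 'grip_force': 0.0, 'gripper_width': 0.086} 0.1734
top {'vertical_fov': 43.952035558590445, 'cx': 269.61273798664695, 'cy': 206.51133618642234, 'k1': -0.20494645259932728, 'origin': array([-0.32602255,  0.07997132,  1.38567708]), 'orientation': array([ 0.51813007,  0.01164233, -1.68376291]), 'shot': 1}
slat_a [(0.94, [0.478, 0.34, 0.005], [161.0, 212.0]), (0.58, [0.368, 0.291, -0.001], [178.0, 243.0])]
tower_top [(0.92, [0.493, 0.134, 0.035], [227.0, 196.0])]
upper_2 [(0.63, [0.447, 0.144, 0.016], [225.0, 212.0])]
scene {'vertical_fov': 51.356695814482954, 'cx': 280.5868520009251, 'cy': 207.33342873948789, 'k1': -0.10742853970219882, 'origin': array([0.03006293, 0.33694685, 1.11758114]), 'orientation': array([ 0.47454339,  0.00279134, -2.26770399]), 'shot': 2}
slat_a [(0.64, [0.48, 0.343, 0.001], [171.0, 285.0]), (0.59, [0.366, 0.284, 0.001], [214.0, 304.0])]
tower_top [(0.9, [0.49, 0.13, 0.036], [232.0, 230.0])]
upper_2 [(0.89, [0.45, 0.138, 0.02], [239.0, 245.0]), (0.61, [0.542, -0.362, -0.001], [347.0, 133.0])]
```

View pics/top1.png

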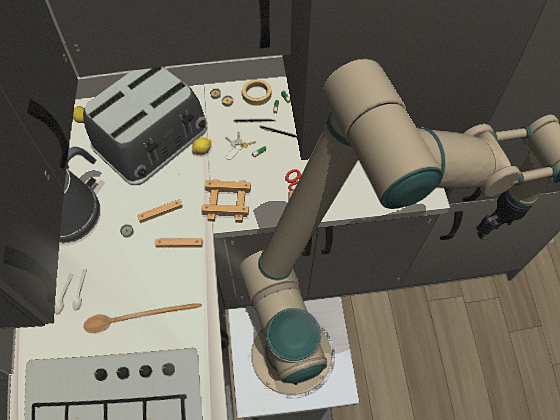

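View pics/scene1.png

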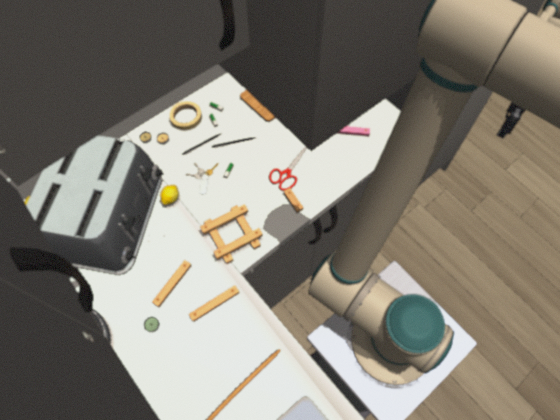

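Top view: candidates for the loose slat are the full-length ones at (161,211) and (178,243), on the left. To rule out: the stack slats at (227,198); scene view: the short piece at (293,200), a brown bar at (257,106), the pink look-alike at (353,130), and the wooden spoon at top (140,318). I choose the two left ones and will measure them by colour and check with a crop.

Run:
```python
from h import *
vis=[]
for n in ('top','scene'):
    c=robot.camera(n); im=c['image']; hsv=cv2.cvtColor(im,cv2.COLOR_RGB2HSV)
    m=cv2.inRange(hsv,(8,110,110),(20,255,255))
    k,lab,s,cen=cv2.connectedComponentsWithStats(m,connectivity=4)
    for i in range(1,k):
        if not 120<s[i,4]<3000: continue
        w0=pix2w(c,cen[i],.018)
        if not(.25<w0[0]<.65 and -.1<w0[1]<.5): continue
        pts=np.argwhere(lab==i)[:,::-1]
        z=.036 if abs(w0[1]-.134)<.06 else .018
        W=np.array([pix2w(c,p,z)[:2]*1000 for p in pts],np.float32)
        (cc,sz,a)=cv2.minAreaRect(W); B=cv2.boxPoints((cc,sz,a)); e=[B[1]-B[0],B[2]-B[1]]; e=max(e,key=np.linalg.norm)
        print(n,s[i,4],np.round(cen[i]),'rect c',np.round(cc),'sz',np.round(sz),'dir deg',round(np.degrees(np.arctan2(e[1],e[0]))%180,1), 'mean',W.mean(0).round())
    u=np.r_[190:270] if n=='top' else 0
    a,b=((165,140),(150,150)) if n=='top' else ((195,140),(150,150))
    vis.append(cv2.resize(im[a[0]:a[0]+110,b[0]-10:b[0]+120][:,:,::-1],(390*1,330),interpolation=cv2.INTER_CUBIC))
cv2.imwrite('pics/crop.png',np.hstack(vis))
```

```text
top 273 [228. 184.] rect c [536. 127.] sz [137.  25.] dir deg 80.1 mean [535. 127.]
top 487 [226. 204.] rect c [478. 137.] sz [138.  76.] dir deg 79.9 mean [466. 139.]
top 265 [159. 210.] rect c [480. 344.] sz [ 22. 138.] dir deg 107.2 mean [480. 345.]
top 286 [178. 242.] rect c [365. 288.] sz [135.  20.] dir deg 84.9 mean [365. 289.]
scene 162 [292. 199.] rect c [464. -66.] sz [22. 77.] dir deg 167.6 mean [465. -67.]
scene 1190 [231. 233.] rect c [483. 134.] sz [136. 136.] dir deg 80.0 mean [485. 135.]
scene 373 [171. 283.] rect c [478. 339.] sz [ 20. 135.] dir deg 107.0 mean [478. 341.]
scene 384 [213. 303.] rect c [364. 285.] sz [134.  20.] dir deg 83.8 mean [364. 286.]
```

View pics/crop.png

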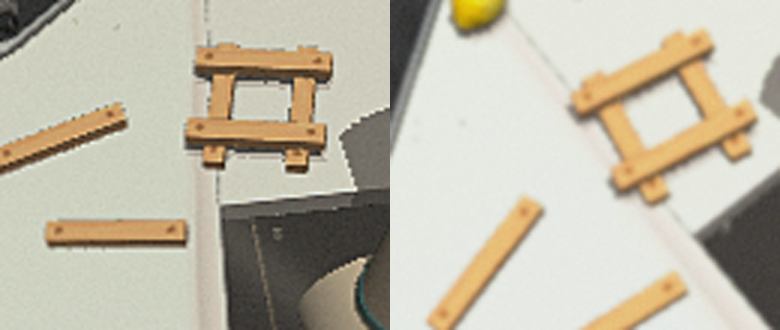

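The crop confirms two full-length slats with two dowels each, lying left of the stack, which agree across both cameras: N (0.365, 0.287) at 84° and F (0.479, 0.342) at 107°. The stack centre is (0.493, 0.132), with its x axis at 80°.

```bash
cat > plan.py <<'E'
# usage: plan.py "x y z yawdeg; ..."  (TCP world targets) -> tool-frame shift (cm) and turn (deg) from current pose
import sys
from h import *
st=robot.get_state(); R0=rot(st['ee_rot']); p=np.array(st['tcp_pos'])
print('now',np.round(p,4),'yaw',round(np.degrees(st['ee_rot'][2]),1))
for t in sys.argv[1].split(';'):
    x,y,z,w=map(float,t.split())
    Rt=R.from_euler('xyz',[np.pi,0,np.radians(w)]).as_matrix()
    print(t,'->',np.round(R0.T@(np.array([x,y,z])-p)*100,2),np.round(np.degrees(R.from_matrix(R0.T@Rt).as_rotvec()),1))
E
python3 plan.py "0.27 -0.25 0.40 45;0.31 -0.05 0.40 65;0.36 0.20 0.40 84.4;.365 .287 .36 84.4"
```

```text
now [ 0.1884 -0.5433  0.4047] yaw 19.1
0.27 -0.25 0.40 45 -> [ 17.32 -25.03   0.47] [ -0.   -0.  -25.9]
0.31 -0.05 0.40 65 -> [ 27.65 -42.62   0.47] [  0.   -0.  -45.9]
0.36 0.20 0.40 84.4 -> [ 40.56 -64.6    0.47] [  0.   -0.  -65.3]
.365 .287 .36 84.4 -> [ 43.89 -72.66   4.47] [  0.   -0.  -65.3]
```

```bash
python3 -m creep '3.4 -5 0 0 0 -5; 6.9 -10 0 0 0 -10; 10.4 -15 0 0 0 -16; 13.9 -20 0 0 0 -21; 17.3 -25 0 0 0 -26; 20.7 -30.9 0 0 0 -32; 24.2 -36.8 0 0 0 -39; 27.6 -42.6 0 0 0 -46' 8.5; python3 plan.py "0.36 0.20 0.40 84.4;.365 .287 .36 84.4"
```

```text
time: 1.5
tcp_pos: [0.3062, -0.0647, 0.4052]
ee_rot: [3.139, -0.0, 1.139]
force: [0.6, 1.6, 0.2]
gripper_width: 0.0852
grip_force: 0.0
now [ 0.3062 -0.0647  0.4052] yaw 65.3
0.36 0.20 0.40 84.4 -> [26.29 -6.18  0.51] [  0.1   0.  -19.1]
.365 .287 .36 84.4 -> [34.4  -9.37  4.5 ] [  0.1   0.  -19.1]
```

```bash
python3 -m creep '5 -1.5 0 0 0 -5; 10 -3 0 0 0 -9; 15 -4.5 0 0 0 -13; 20 -6 0.5 0 0 -17; 25 -7.3 2 0 0 -19; 30 -8.5 3.5 0 0 -19; 33 -9 4.5 0 0 -19; 33 -9 4.5 0 0 -19'
python3 - <<'E'
from h import *
st=robot.get_state(); c=robot.camera('wrist'); cv2.imwrite('pics/w1.png',c['image'][:,:,::-1])
print(st['tcp_pos'],st['ee_rot'],c['mount'],c['vertical_fov'],c['k1'])
print(net(robot.pinpoint,'slat_a',c,st),net(robot.pinpoint,'tower_top',c,st))
print(w2pix(c,[.365,.287,.018],st))
E
```

```text
time: 2.5
tcp_pos: [0.3637, 0.2723, 0.3589]
ee_rot: [-3.14, 0.001, 1.471]
force: [1.3, 0.3, -0.0]
gripper_width: 0.0851
grip_force: 0.0
[0.36371626 0.27231368 0.3588618 ] [-3.14048787e+00  6.98071592e-04  1.47125246e+00] [[ 6.22169713e-04  9.58806887e-01  2.84058035e-01  7.24851766e-02]
 [ 9.99999361e-01 -3.28316415e-04 -1.08209323e-03  8.32891841e-05]
 [-9.44257522e-04  2.84058527e-01 -9.58806478e-01  3.16238352e-02]
 [ 0.00000000e+00  0.00000000e+00  0.00000000e+00  1.00000000e+00]] 67.58565551066481 -0.054357917044681965
[(0.98, [0.366, 0.287, 0.001], [283.0, 177.0]), (0.77, [0.482, 0.343, 0.001], [393.0, 111.0])] []
[281.91225688 179.47254052]
```

View pics/w1.png

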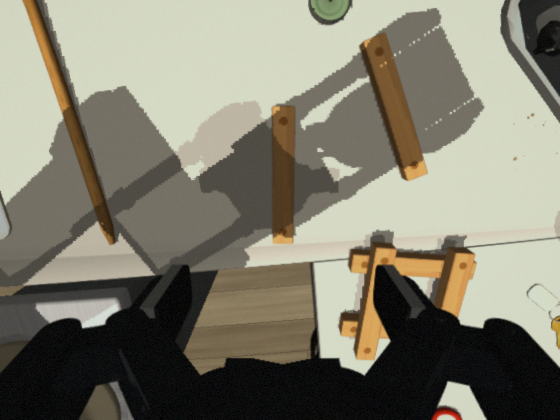

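The wrist view shows near slat N upright at (283,175), far slat F at (395,105), and the stack at (410,300). Next I'll refine them here.

```bash
cat > seg.py <<'E'
from h import *
def seg(st,c,zof,lo=(6,110,40),amin=500):
    hsv=cv2.cvtColor(c['image'],cv2.COLOR_RGB2HSV); m=cv2.inRange(hsv,lo,(22,255,255))
    k,lab,s,cen=cv2.connectedComponentsWithStats(m,connectivity=4)
    for i in range(1,k):
        if s[i,4]<amin: continue
        W0=pix2w(c,cen[i],.018,st); z=zof(W0)
        if z is None: continue
        W=np.array([pix2w(c,p,z,st)[:2]*1000 for p in np.argwhere(lab==i)[:,::-1]],np.float32)
        cc,sz,a=cv2.minAreaRect(W); B=cv2.boxPoints((cc,sz,a)); e=max([B[1]-B[0],B[2]-B[1]],key=np.linalg.norm)
        print(s[i,4],np.round(cen[i]),'c',np.round(cc,1),'sz',np.round(sz),'dir',round(np.degrees(np.arctan2(e[1],e[0]))%180,1),'mean',W.mean(0).round(1))
E
python3 - <<'E'
from seg import *
st=robot.get_state(); c=robot.camera('wrist')
seg(st,c,lambda w:.018 if w[1]>.2 else .036)
print(st['tcp_pos'])
E
python3 plan.py ".365 .287 .25 84.4;.365 .287 .177 84.4"
```

```text
3211 [ 70. 117.] c [166.7 356.4] sz [ 16. 241.] dir 95.5 mean [166. 365.]
3912 [393. 103.] c [478.2 342.3] sz [ 25. 138.] dir 107.1 mean [477.3 346.1]
2867 [283. 170.] c [366.  288.4] sz [138.  21.] dir 84.1 mean [366.5 292.3]
5992 [404. 284.] c [482.4 140.2] sz [144. 134.] dir 80.0 mean [482.2 162.3]
[0.36325655 0.2700599  0.35986891]
now [0.3633 0.2699 0.3601] yaw 84.1
.365 .287 .25 84.4 -> [ 1.73e+00 -1.00e-02  1.10e+01] [ 0.   0.  -0.3]
.365 .287 .177 84.4 -> [ 1.73e+00 -1.00e-02  1.83e+01] [ 0.   0.  -0.3]
```

```bash
python3 -m creep '1.8 0.05 5 0 0 0; 1.8 0.05 10 0 0 0; 1.8 0.05 14 0 0 0; 1.8 0.05 16.5 0 0 0; 1.8 0.05 18.2 0 0 0; 1.8 0.05 18.2 0 0 0;1.8 0.05 18.2 0 0 0' 6; python3 -m creep '0 0 0 0 0 0;0 0 0 0 0 0;0 0 0 0 0 0;0 0 0 0 0 0;0 0 0 0 0 0' 1.2
```

```text
time: 3.58
tcp_pos: [0.3664, 0.2883, 0.1786]
ee_rot: [3.14, -0.001, 1.467]
force: [0.2, -0.3, -0.3]
gripper_width: 0.0598
grip_force: 0.0
time: 4.2
tcp_pos: [0.3662, 0.2887, 0.1786]
ee_rot: [3.14, -0.001, 1.468]
force: [-0.3, -1.1, 5.5]
gripper_width: 0.0201
grip_force: 59.6
```

```bash
python3 -m creep '0 0 -2 0 0 0; 0 0 -6 0 0 0; 0 0 -10 0 0 0;0 0 -12 0 0 0;0 0 -12 0 0 0'; python3 plan.py ".485 .0906 .30 170;.499 .173 .3 170"
```

```text
time: 4.82
tcp_pos: [0.3662, 0.2889, 0.2993]
ee_rot: [3.138, -0.002, 1.468]
force: [-0.7, 0.5, -1.1]
gripper_width: 0.0203
grip_force: 59.0
now [0.3662 0.2889 0.2993] yaw 84.1
.485 .0906 .30 170 -> [-18.51  13.84  -0.07] [  0.3   0.  -85.9]
.499 .173 .3 170 -> [-10.17  14.39  -0.05] [  0.3   0.  -85.9]
```

```bash
python3 -m creep '-2.3 1.7 0 0 0 -10; -4.6 3.5 0 0 0 -20; -7 5.2 0 0 0 -30; -9.3 7 0 0 0 -40; -11.6 8.7 0 0 0 -50; -13.9 10.4 0 0 0 -60; -16.2 12.2 0 0 0 -70; -18.5 13.85 0 0 0 -80'; python3 -m creep '0 0 0 0 0 -6;0 0 0 0 0 -6;0 0 0 0 0 -6'
python3 - <<'E'
from seg import *
st=robot.get_state(); c=robot.camera('wrist'); cv2.imwrite('pics/w2.png',c['image'][:,:,::-1])
for l in('tower_top','upper_2'): print(l,net(robot.pinpoint,l,c,st))
c=robot.camera('scene'); print(net(robot.pinpoint,'tower_top',c,st))
E
python3 plan.py ".485 .0906 .23 170"
```

```text
time: 5.82
tcp_pos: [0.4846, 0.0895, 0.2961]
ee_rot: [-3.141, -0.003, 2.87]
force: [1.3, 0.3, 0.1]
gripper_width: 0.0203
grip_force: 58.9
time: 6.2
tcp_pos: [0.4843, 0.0906, 0.2969]
ee_rot: [-3.141, -0.002, 2.968]
force: [-0.5, 0.2, 0.2]
gripper_width: 0.0204
grip_force: 58.9
tower_top []
upper_2 [(0.58, [0.455, 0.142, 0.012], [338.0, 164.0])]
[]
now [0.4846 0.0907 0.2976] yaw 170.1
.485 .0906 .23 170 -> [-0.05  0.    6.76] [-0.   0.   0.1]
```

View pics/w2.png

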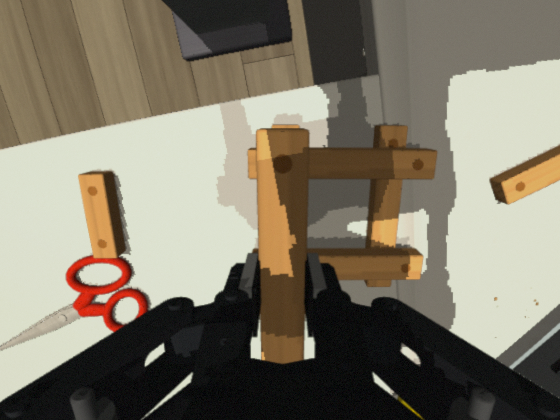

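The held slat is at column 283, in line with the right bottom slat, whose end shows at (285,126). The near upper slat's top spans (250,163)–(436,164), with a dowel at (418,164). I'll check the position numerically.

Run:
```python
from h import *
st=robot.get_state(); c=robot.camera('wrist')
for u,z in [((250,149),.036),((436,149),.036),((435,179),.036),((249,179),.036),((393,126),.018),((286,126),.018),((418,164),.036),((283,163),.13),((258,130),.14),((308,130),.14)]: print(u,z,pix2w(c,u,z,st).round(4))
```

```text
(250, 149) 0.036 [0.4298 0.0768 0.036 ]
(436, 149) 0.036 [0.4525 0.2109 0.036 ]
(435, 179) 0.036 [0.4748 0.2092 0.036 ]
(249, 179) 0.036 [0.4513 0.0718 0.036 ]
(393, 126) 0.018 [0.4324 0.1866 0.018 ]
(286, 126) 0.018 [0.4188 0.1054 0.018 ]
(418, 164) 0.036 [0.4613 0.197  0.036 ]
(283, 163) 0.13 [0.4315 0.1006 0.13  ]
(258, 130) 0.14 [0.4158 0.0933 0.14  ]
(308, 130) 0.14 [0.4191 0.1126 0.14  ]
```

```bash
python3 -m creep '-0.1 0.2 2 0 0 0; -0.1 0.2 4 0 0 0; -0.1 0.2 6 0 0 0; -0.1 0.2 7.2 0 0 0; -0.1 0.2 7.8 0 0 0; -0.1 0.2 8.1 0 0 0; -0.1 0.2 8.1 0 0 0;-0.1 0.2 8.1 0 0 0'
```

```text
time: 7.5
tcp_pos: [0.4863, 0.0922, 0.2172]
ee_rot: [3.141, 0.001, 2.969]
force: [-0.9, -0.8, -0.8]
gripper_width: 0.021
grip_force: 58.9
```

```bash
python3 -m creep '0 0 0.1 0 0 0;0 0 0.2 0 0 0;0 0 0.2 0 0 0;0 0 0.2 0 0 0'
```

```text
time: 8.0
tcp_pos: [0.486, 0.0922, 0.2147]
ee_rot: [-3.141, -0.0, 2.969]
force: [1.2, -0.3, -0.3]
gripper_width: 0.0201
grip_force: 58.9
```

```bash
python3 -m creep '0 0 0.05 0 0 0;0 0 0.1 0 0 0;0 0 0.1 0 0 0;0 0 0.1 0 0 0'
```

```text
time: 8.5
tcp_pos: [0.486, 0.0922, 0.2146]
ee_rot: [-3.142, 0.0, 2.969]
force: [-1.9, 0.4, 7.0]
gripper_width: 0.0204
grip_force: 60.0
```

```bash
python3 -m creep '0 0 0 0 0 0;0 0 0 0 0 0;0 0 0 0 0 0;0 0 0 0 0 0' 4.5; python3 -m creep '0 0 -2 0 0 0;0 0 -5 0 0 0;0 0 -8 0 0 0;0 0 -12 0 0 0;0 0 -13 0 0 0;0 0 -13 0 0 0;0 0 -13 0 0 0'
python3 - <<'E'
from h import *
st=robot.get_state(); c=robot.camera('wrist'); cv2.imwrite('pics/w3.png',c['image'][:,:,::-1])
E
python3 plan.py ".40 .30 .34 107;.478 .3425 .34 107;.478 .3425 .178 107"
```

```text
time: 9.0
tcp_pos: [0.486, 0.0922, 0.2135]
ee_rot: [-3.141, -0.0, 2.969]
force: [0.2, 0.5, -0.1]
gripper_width: 0.0449
grip_force: 0.0
time: 9.88
tcp_pos: [0.4854, 0.0922, 0.3422]
ee_rot: [-3.141, -0.003, 2.969]
force: [-0.2, 0.3, -1.3]
gripper_width: 0.0449
grip_force: 0.0
now [0.4855 0.0922 0.3421] yaw 170.1
.40 .30 .34 107 -> [11.99 19.01  0.23] [-0.1 -0.1 63.1]
.478 .3425 .34 107 -> [ 5.03 24.53  0.21] [-0.1 -0.1 63.1]
.478 .3425 .178 107 -> [ 4.98 24.55 16.41] [-0.1 -0.1 63.1]
```

View pics/w3.png

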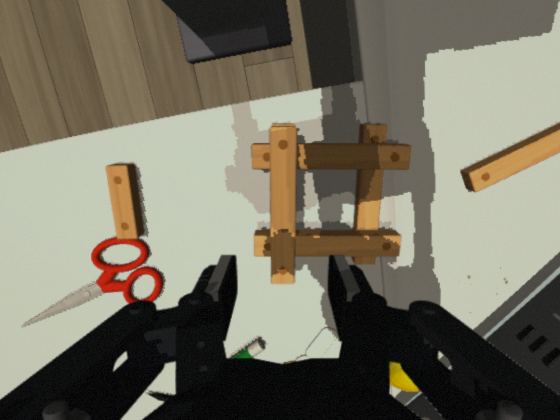

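Slat N lies on the stack along column 283, from (283,126) to (283,282), directly over the right bottom slat. I'll measure the stack and go on to slat F.

```bash
python3 - <<'E'
from h import *
st=robot.get_state(); c=robot.camera('wrist')
for n,u,z in [('N end',(284,126),.054),('N end',(283,282),.054),('near L',(252,156),.036),('near R',(410,157),.036),('far L',(255,244),.036),('far R',(400,244),.036),('bl end',(374,125),.018),('bl end',(366,262),.018)]: print(n,pix2w(c,u,z,st).round(4))
E
python3 -m creep '0.7 3 0 0 0 9; 1.4 6 0 0 0 18; 2.1 9 0 0 0 27; 2.8 12 0 0 0 36;3.5 15 0 0 0 45;4.2 18 0 0 0 54; 4.8 21 0 0 0 63;5.0 24 0 0 0 63' 6
python3 - <<'E'
from seg import *
st=robot.get_state(); c=robot.camera('wrist'); print(net(robot.pinpoint,'slat_a',c,st))
seg(st,c,lambda w:.018 if w[1]>.2 else None)
E
python3 plan.py ".478 .3425 .178 107"
```

```text
N end [0.4187 0.1053 0.054 ]
N end [0.5543 0.0811 0.054 ]
near L [0.4392 0.0737 0.036 ]
near R [0.4632 0.2098 0.036 ]
far L [0.5202 0.0603 0.036 ]
far R [0.5438 0.1955 0.036 ]
bl end [0.432 0.186 0.018]
bl end [0.5661 0.1655 0.018 ]
time: 10.98
tcp_pos: [0.4775, 0.3382, 0.3424]
ee_rot: [-3.139, 0.001, 1.869]
force: [1.0, 0.4, -0.7]
gripper_width: 0.0603
grip_force: 0.0
[(0.88, [0.482, 0.345, -0.001], [289.0, 189.0])]
3100 [288. 186.] c [480.8 345.1] sz [ 21. 138.] dir 107.2 mean [479.6 349. ]
now [0.478  0.3396 0.3423] yaw 107.3
.478 .3425 .178 107 -> [ 0.27  0.1  16.43] [-0.  -0.   0.3]
```

```bash
python3 -m creep '0.4 0.3 5 0 0 0; 0.4 0.3 10 0 0 0; 0.4 0.3 13 0 0 0; 0.4 0.3 15 0 0 0; 0.4 0.3 16 0 0 0; 0.4 0.3 16.4 0 0 0;0.4 0.3 16.4 0 0 0'; python3 plan.py ".480 .3445 .1785 107.2"
```

```text
time: 11.95
tcp_pos: [0.4799, 0.3418, 0.18]
ee_rot: [3.141, 0.0, 1.87]
force: [-0.4, 0.3, 0.2]
gripper_width: 0.0597
grip_force: 0.0
now [0.4799 0.3418 0.18  ] yaw 107.1
.480 .3445 .1785 107.2 -> [0.25 0.09 0.15] [ 0.   0.  -0.1]
```

```bash
python3 -m creep '0.25 0.1 0.15 0 0 0;0.25 0.1 0.15 0 0 0;0.25 0.1 0.15 0 0 0;0.25 0.1 0.15 0 0 0;0.25 0.1 0.15 0 0 0;0.25 0.1 0.15 0 0 0;0.25 0.1 0.15 0 0 0' 1.2;  python3 -m creep '0 0 -2 0 0 0; 0 0 -6 0 0 0; 0 0 -10 0 0 0;0 0 -13 0 0 0;0 0 -14 0 0 0;0 0 -14 0 0 0'; python3 plan.py ".4989 .1762 .31 170;.4989 .1762 .22 170"
```

```text
time: 12.82
tcp_pos: [0.4801, 0.3449, 0.179]
ee_rot: [3.14, -0.0, 1.87]
force: [-0.8, 0.0, 6.8]
gripper_width: 0.0205
grip_force: 61.4
time: 13.58
tcp_pos: [0.4797, 0.3445, 0.3179]
ee_rot: [-3.141, 0.0, 1.87]
force: [0.3, -0.1, -0.4]
gripper_width: 0.0201
grip_force: 60.7
now [0.4797 0.3445 0.3179] yaw 107.1
.4989 .1762 .31 170 -> [-16.65  -3.12   0.79] [ -0.    0.  -62.9]
.4989 .1762 .22 170 -> [-16.65  -3.12   9.79] [ -0.    0.  -62.9]
```

```bash
python3 -m creep '-2.5 -0.5 0 0 0 -9; -5 -1 0 0 0 -18; -7.5 -1.4 0 0 0 -27; -10 -1.9 0 0 0 -36;-12.5 -2.3 0 0 0 -45;-15 -2.8 0 0 0 -54; -16.6 -3.1 0 0 0 -63;-16.6 -3.1 0 0 0 -63'; python3 -m creep '0 0 0 0 0 0;0 0 0 0 0 0'
python3 - <<'E'
from h import *
st=robot.get_state(); c=robot.camera('wrist'); cv2.imwrite('pics/w4.png',c['image'][:,:,::-1])
E
python3 plan.py ".4989 .1762 .2155 170"
```

```text
time: 14.58
tcp_pos: [0.4987, 0.1759, 0.3164]
ee_rot: [-3.14, -0.003, 2.966]
force: [0.1, 0.6, -0.2]
gripper_width: 0.0201
grip_force: 60.7
time: 14.82
tcp_pos: [0.4989, 0.1775, 0.3177]
ee_rot: [-3.141, -0.001, 2.969]
force: [-0.7, 0.5, 0.5]
gripper_width: 0.0206
grip_force: 60.7
now [0.499  0.1775 0.3179] yaw 170.1
.4989 .1762 .2155 170 -> [-0.02 -0.13 10.24] [-0.  -0.   0.1]
```

View pics/w4.png

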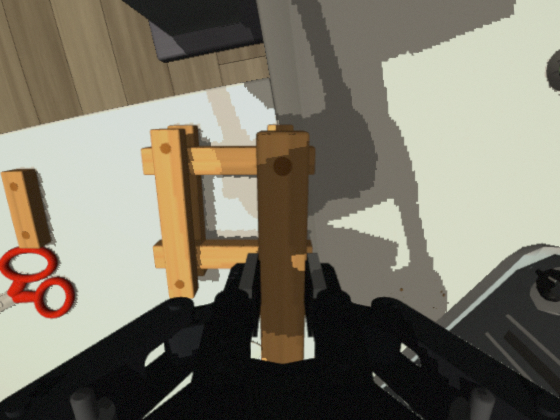

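The held slat F, at column 283, lines up over the left bottom slat, whose end shows at (280,127). Placed slat N lies parallel at columns 165–180. I'll lower it now.

```bash
python3 -m creep '0 -0.1 3 0 0 0; 0 -0.1 6 0 0 0; 0 -0.1 8 0 0 0; 0 -0.1 9.2 0 0 0; 0 -0.1 9.8 0 0 0; 0 -0.1 10.1 0 0 0; 0 -0.1 10.2 0 0 0;0 -0.1 10.2 0 0 0'; python3 -m creep '0 0 0.05 0 0 0;0 0 0.1 0 0 0;0 0 0.1 0 0 0;0 0 0.1 0 0 0'
```

```text
time: 15.88
tcp_pos: [0.4991, 0.1759, 0.2166]
ee_rot: [3.141, 0.001, 2.969]
force: [-0.3, -0.6, -1.0]
gripper_width: 0.0206
grip_force: 60.7
time: 16.38
tcp_pos: [0.4989, 0.1758, 0.2152]
ee_rot: [-3.142, 0.0, 2.969]
force: [0.4, 0.1, -0.6]
gripper_width: 0.0201
grip_force: 60.7
```

```bash
python3 -m creep '0 0 0.05 0 0 0;0 0 0.1 0 0 0;0 0 0.1 0 0 0;0 0 0.1 0 0 0'
```

```text
time: 16.88
tcp_pos: [0.4989, 0.1759, 0.215]
ee_rot: [3.142, 0.001, 2.969]
force: [-1.2, -0.7, 6.0]
gripper_width: 0.0205
grip_force: 61.5
```

```bash
python3 -m creep '0 0 0 0 0 0;0 0 0 0 0 0;0 0 0 0 0 0;0 0 0 0 0 0' 4.5; python3 -m creep '0 0 -2 0 0 0;0 0 -5 0 0 0;0 0 -8 0 0 0;0 0 -12 0 0 0;0 0 -13 0 0 0;0 0 -13 0 0 0;0 0 -13 0 0 0'
python3 - <<'E'
from h import *
st=robot.get_state(); c=robot.camera('wrist'); cv2.imwrite('pics/w5.png',c['image'][:,:,::-1])
E
```

```text
time: 17.38
tcp_pos: [0.4989, 0.1759, 0.214]
ee_rot: [-3.141, -0.0, 2.969]
force: [-0.4, -0.5, 0.4]
gripper_width: 0.045
grip_force: 0.0
time: 18.25
tcp_pos: [0.4983, 0.1757, 0.3425]
ee_rot: [-3.14, -0.003, 2.969]
force: [-0.3, 0.3, -0.9]
gripper_width: 0.0449
grip_force: 0.0
```

View pics/w5.png

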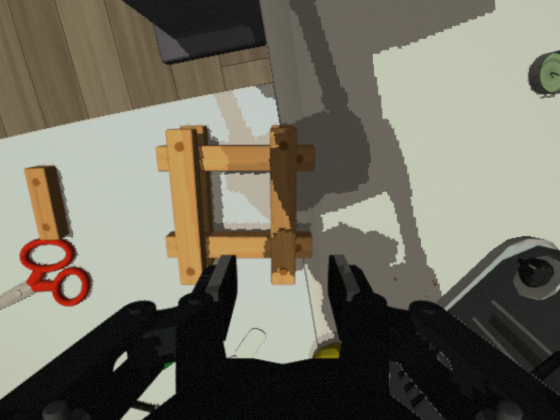

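Both slats lie flat and parallel on the upper pair: F at column 284, rows 126–284, and N at columns 168–202. The ends overhang evenly and the gripper is clear, so I'll check the numbers and hand in.

Run:
```python
from h import *
st=robot.get_state(); c=robot.camera('wrist')
for n,u,z in [('F',(284,126),.054),('F',(283,284),.054),('N',(182,129),.054),('N',(190,283),.054),('near',(157,158),.036),('near',(315,157),.036),('far',(167,246),.036),('far',(312,246),.036)]: print(n,pix2w(c,u,z,st).round(4))
print(robot.hand_in())
```

```text
F [0.4316 0.1887 0.054 ]
F [0.5694 0.1641 0.054 ]
N [0.4196 0.1081 0.054 ]
N [0.5541 0.0797 0.054 ]
near [0.4391 0.0743 0.036 ]
near [0.4623 0.2109 0.036 ]
far [0.5211 0.0604 0.036 ]
far [0.5443 0.1963 0.036 ]
the job is handed in; nothing more can be done
None
```

Both full-length slats are on the stack as the third layer, each within about 3 mm of its target in the last wrist picture and the upper pair within about 1 mm of where it was; I handed the job in at about 18 s, and no verdict came back.

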